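# Put the labelling kit in its trays

### The job

Put the four labelling things away, each standing upright and flat on the floor of the tray that matches its shape and colour: the black ribbon roll in the black round tray, the empty cardboard core in the brown round tray, the yellow tape measure in the yellow oblong tray and the wooden stamp in the wood-coloured oblong tray. Set each one down gently, do not drop it, and leave the brown jar and the glue stick standing where they are.

Things in the scene. Friction and masses are not known exactly. Their poses are not given: they have to be found in the camera images.
- ribbon: Black printer ribbon roll, standing on end: black winding 58 mm in diameter (from 1 to 72 mm up), on a thin pale card core whose end stands out to 78 mm height; about 0.16 kg. Goes in the black round tray. Origin: centre of its underside, z up along its axis.
- core: Empty brown cardboard core standing on end: open tube 41 mm in outside diameter, 60 mm high, about 20 g. Goes in the brown round tray. Origin: centre of its underside, z up along its axis.
- tape_measure: Yellow pocket tape measure standing on its narrow base: 30 mm thick along its x, 72 mm long along its y (with the small tongue), 64 mm high, about 0.21 kg. Flat parallel sides face along x up to about 55 mm height: grip across x. Goes in the yellow oblong tray. Origin: centre of its underside, z up.
- stamp: Wooden hand stamp standing on its oblong foot: foot 24 mm (along x) by 60 mm (along y) and 12 mm high; a turned round wooden handle rises from its middle to 70 mm, its head 28 mm in diameter between 34 and 70 mm height; grip the head, any direction. About 50 g. Goes in the wood-coloured oblong tray. Origin: centre of the foot's underside, z up.
- black_tray: Fixed to the bench: an aluminium base plate with a grey rim round a shallow pocket; pocket floor 5 mm and rim top 12 mm above the bench, rim 6 mm thick. Round pocket 74 mm in diameter with a black floor; square base 86 mm. For the ribbon roll. Origin: centre of its underside (on the bench), z up. 
- card_tray: Fixed to the bench: an aluminium base plate with a grey rim round a shallow pocket; pocket floor 5 mm and rim top 12 mm above the bench, rim 6 mm thick. Round pocket 57 mm in diameter with a cardboard-brown floor; square base 69 mm. For the cardboard core. Origin: centre of its underside (on the bench), z up. 
- yellow_tray: Fixed to the bench: an aluminium base plate with a grey rim round a shallow pocket; pocket floor 5 mm and rim top 12 mm above the bench, rim 6 mm thick. Oblong pocket 46 mm (along x) by 88 mm (along y) with a yellow floor; base 58 by 116 mm. For the tape measure, its length along the tray's length, either way round. Origin: centre of its underside (on the bench), z up. 
- wood_tray: Fixed to the bench: an aluminium base plate with a grey rim round a shallow pocket; pocket floor 5 mm and rim top 12 mm above the bench, rim 6 mm thick. Oblong pocket 40 mm (along x) by 76 mm (along y) with a wood-coloured floor; base 52 by 104 mm. For the stamp, its foot along the tray's length, either way round. Origin: centre of its underside (on the bench), z up. 
- jar: Bystander, to be left standing where it is: brown jar with white screw cap, 46 mm in diameter, 85 mm high, about 0.11 kg, loose. Origin: centre of its underside, z up. (Behind the work a fixed grey machine's black head overhangs the bench 0.3 to 0.66 m up, its front from x 0.64, y 0.22 to x 0.85, y -0.13: swing the arm on the robot's side of it.)
- glue_stick: Bystander, to be left standing where it is: slim white, green and yellow glue stick on end, 26 mm in diameter, 93 mm high, about 36 g, loose and easily knocked over. Origin: centre of its underside, z up.

How it is judged:
By the outcome, as a careful person would: the job done as asked, in the order asked, and still so for the second after the job is handed in, with the robot touching nothing.
It also fails if it takes over 128 s, if anything falls off the work surface, if the arm or the gripper's body presses on something with over 40 N, if the wrist force passes 120 N, or if a joint passes its speed limit or range.

### The arm

A 7-joint arm with a two-finger parallel gripper is mounted at the origin on a cart in front of the work surface, level with it; the furniture and walls round the work are solid. World frame = base frame: x ahead of the robot, y to its left, z up, the work surface at z = 0. Lengths are in m, angles in rad, forces in N, time in s.
With the tool pointing down it reaches from about 0.4 to 0.875 m from the base axis. Payload 19.3 kg.
Tool frame: the origin (TCP) lies at the very end of the fingers, on their centre line; the grasp point (between the pads) lies 19 mm behind it; z points along the fingers, y is the direction in which the jaws open and shut (so a half turn about z gives the same grasp; the last joint's range is limited). The gripper opens to 85 mm and grips with 20 to 120 N. Pads are 22 mm wide; open, the fingers measure 114 mm over their backs; the gripper's body (76 mm by 85 mm) begins 54 mm behind the grasp point. The pads swing forward as they close: fully open they stand 13 mm farther back than shut.
Start: joints at [1.144, 0.521, -0.036, 1.599, 0.021, 1.021, -0.113], TCP at [0.218, -0.586, 0.231] pointing down, gripper open.
Joint ranges: [-2.91, 2.91], [-0.3, 2.13], [-1.5, 1.42], [0.17, 2.43], [-1.26, 4.41], [0.16, 1.93], [-2.52, 2.52]. Speed limits (rad/s): [1.89, 1.89, 2.39, 2.39, 3.01, 3.01, 3.01].

### API

Orientations are given as [roll, pitch, yaw] about the fixed x, y, z axes, in that order (R = Rz(yaw) Ry(pitch) Rx(roll)).
In Python, from workcell import bot, vision, job_done gives the robot as it stands.
- The arm moves only by the tool arm_command, never from a script. Its arguments are lists of equal length, an entry for each row: "gripper": the finger opening in cm, from 0 to 8.54; "slide": the shift along the tool's x, y, z in cm, a list of three; "turn": the turn, a rotation vector about the tool's x, y, z in degrees, a list of three. A call has 1 to 5 rows; each row is the pose to reach, as a shift and turn from the pose commanded when the call began, along the tool's axes at that moment; what a row does not reach only later rows make up. A row lasts 1/8 s, in which the tool goes at most 62.5 mm and 10.7 degrees, less where a joint would pass 70% of its speed; a pose out of reach is approached as far as the arm can. A call with a gripper value outside its range is refused whole. The fingers move at their own pace and stop on an object; "force" is the grip in N (left out, the last holds). Time passes only in rows, so rows that repeat a pose let the fingers close. It gives the time, the measured TCP pose, the force and the opening at its end, in the units of the state.
- bot.observe(): the state, without advancing time (a new reading comes with each control period).
- vision.grab_frame(name): name is "scene" or "top" or "wrist"; returns the picture (420x560x3 uint8, blue, green, red); there is no depth.
- vision.camera_model(name): a dict with "mtx" (3x3 intrinsics, pixels), "T" (4x4, takes a point from camera to world coordinates). Camera axes: x right, y down, z forward; pixel columns grow to the right and rows downward; lengths in m; the calibration is good to about 2 mm. The wrist camera is an equidistant fisheye: a pixel r from the principal point sees the ray r / f radians off the axis. A picture is of the moment at which its call begins: read the wrist's pose just before it. camera_model takes no time and is no camera call; for the wrist camera it gives the pose at the moment of the call.
- job_done(): hands the job in, once; it reports no verdict.
The state is a dict: "clock": time; "qpos": joint angles; "qd": joint speeds; "joint_efforts": joint torques, N m; "position": TCP position; "tool_rot": TCP orientation; "force": force on the tool from outside, world axes, zero at the start; "moment": the same for the moment, N m; "grip_width": finger opening in m.
Only numpy, scipy, OpenCV 4.12 (cv2) and the standard library are available. Lean on these libraries where they do the work, as an engineer would, in place of code of your own. Each camera call takes 0.05 s, during which the arm holds its last target. There are 200 camera calls.

## Working session

There is one attempt and no reset: what is moved stays moved. The work goes in short steps, Python scripts to look and compute and a tool call to move; the robot and the scene stay as the last step left them, time stands still between calls to the robot, and variables do not carry over. Pictures are saved under pics/ and viewed, about 12 in all and at most 16, crops included, and the job is handed in when it is done.

Besides the shell and the picture viewer there is one more tool, called after ">>>" as name(argument=value, ...) on one line, values as JSON. arm_command: Moves the arm, as the interface text tells. Its arguments: {"type":"object","properties":{"gripper":{"type":"array","items":{"type":"number"}},"slide":{"type":"array","items":{"type":"array","items":{"type":"number"}}},"turn":{"type":"array","items":{"type":"array","items":{"type":"number"}}},"force":{"type":"number"}},"required":["gripper","slide","turn"]}

```bash
mkdir -p pics; ls
python3 - <<'E'
from workcell import bot, vision
import cv2
o=bot.observe();print(o['clock'],o['position'],o['tool_rot'],o['grip_width'])
for n in ('scene','top'):
    cv2.imwrite(f'pics/{n}0.png',vision.grab_frame(n))
    m=vision.camera_model(n);print(n,m['mtx'],m['T'])
E
```

```text
pics
0.0 [ 0.21812672 -0.58534021  0.23073609] [-3.14046562e+00  1.00187201e-04  3.56768397e-01] 0.08519188048732393
scene [[431.73154536   0.         278.9302278 ]
 [  0.         431.73154536 212.96925868]
 [  0.           0.           1.        ]] [[-0.75346987 -0.51307096  0.41114638  0.15244563]
 [-0.65724098  0.57081364 -0.49214437  0.45655036]
 [ 0.01781702 -0.64103821 -0.76730214  0.76073309]
 [ 0.          0.          0.          1.        ]]
top [[508.57423434   0.         273.93325117]
 [  0.         508.57423434 209.39622299]
 [  0.           0.           1.        ]] [[-7.67406376e-03 -9.86561840e-01  1.63207978e-01  3.16602005e-01]
 [-9.99953864e-01  6.62805284e-03 -6.95263626e-03 -1.07534583e-03]
 [ 5.77745452e-03 -1.63253804e-01 -9.86567188e-01  1.45120515e+00]
 [ 0.00000000e+00  0.00000000e+00  0.00000000e+00  1.00000000e+00]]
```

View pics/scene0.png

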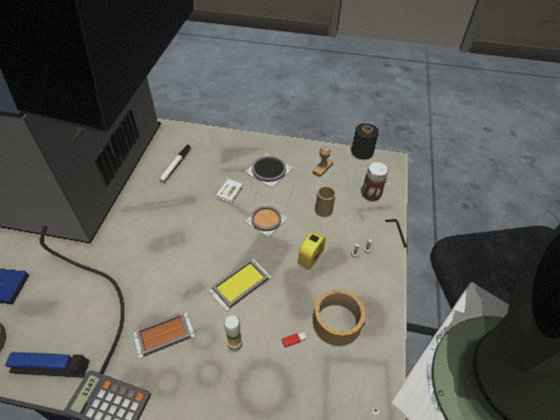

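View pics/top0.png

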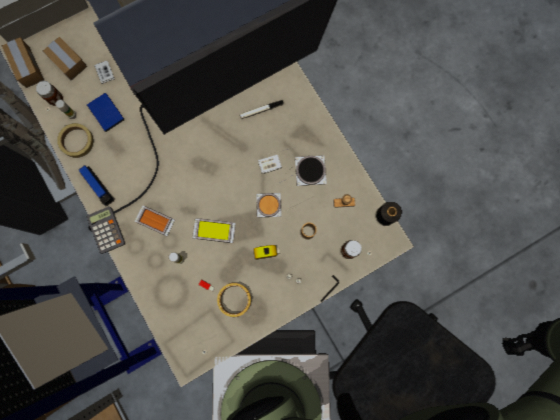

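The top view shows the ribbon (389,212), stamp (345,201), core (308,231), tape measure (265,252), jar (352,249) and glue stick (175,257). The trays are black (310,170), card (268,205), yellow (215,231) and wood (154,220). The scene view agrees.

```bash
cat > h.py <<'E'
import numpy as np, cv2
from scipy.spatial.transform import Rotation as Ro
from workcell import bot, vision
def ray(n,uv,m=None):
    m=m or vision.camera_model(n);K=m['mtx'];T=m['T']
    a=np.array([(uv[0]-K[0,2])/K[0,0],(uv[1]-K[1,2])/K[1,1]])
    if n=='wrist':
        r=np.hypot(*a); d=np.r_[a/max(r,1e-9)*np.sin(r),np.cos(r)]
    else: d=np.r_[a,1]
    return T[:3,3],T[:3,:3]@d
def plane(n,uv,z,m=None):
    o,d=ray(n,uv,m); return o+d*(z-o[2])/d[2]
def pix(n,p,m=None):
    m=m or vision.camera_model(n);K=m['mtx'];T=m['T']
    c=T[:3,:3].T@(np.asarray(p)-T[:3,3])
    if n=='wrist':
        t=np.arctan2(np.hypot(c[0],c[1]),c[2]);a=c[:2]/np.hypot(c[0],c[1])*t
    else: a=c[:2]/c[2]
    return np.array([a[0]*K[0,0]+K[0,2],a[1]*K[1,1]+K[1,2]])
def go(p,yaw,start=None):
    """slide cm/turn deg from start=(pos,yaw) or present pose to TCP p with tool down at yaw"""
    if start is None:
        o=bot.observe(); p0=o['position'];R0=Ro.from_euler('xyz',o['tool_rot'])
    else: p0=start[0];R0=Ro.from_euler('xyz',[np.pi,0,start[1]])
    # half-turn symmetric: nearest
    y0=R0.as_euler('xyz')[2]; k=round((y0-yaw)/np.pi); yaw=yaw+k*np.pi
    R=Ro.from_euler('xyz',[np.pi,0,yaw])
    print('slide',np.round(R0.inv().apply(np.array(p)-p0)*100,2),'turn',np.round((R0.inv()*R).as_rotvec(degrees=True),1))
E
python3 - <<'E'
from h import *
im={n:cv2.imread(f'pics/{n}0.png') for n in('top','scene')}
hsv={n:cv2.cvtColor(im[n],cv2.COLOR_BGR2HSV) for n in im}
def m(n,name,box,lo,hi,z):
    x0,y0,x1,y1=box
    k=cv2.inRange(hsv[n][y0:y1,x0:x1],lo,hi)
    c,_=cv2.findContours(k,0,2); c=max(c,key=cv2.contourArea).astype(float)+[x0,y0]
    c=c[:,0]
    P=np.array([plane(n,q,z)[:2] for q in c]).astype(np.float32)
    r=cv2.minAreaRect((P*1000));
    b=cv2.boxPoints(r); e=b[1]-b[0];f=b[2]-b[1]
    l=e if np.hypot(*e)>np.hypot(*f) else f
    print(n,name,len(c),'px',c.mean(0).round(1),'centre mm',np.round(r[0],1),'size',np.round(r[1],1),'long axis deg',round(np.degrees(np.arctan2(l[1],l[0]))%180,1))
A='top'
m(A,'black_tray',(290,150,332,190),(0,0,0),(180,255,60),.005)
m(A,'card_tray',(250,188,288,222),(5,110,60),(25,255,255),.005)
m(A,'yellow_tray',(185,212,245,250),(24,150,80),(36,255,255),.005)
m(A,'wood_tray',(128,200,180,240),(3,120,60),(22,255,255),.005)
m(A,'ribbon',(370,195,408,232),(0,0,0),(180,255,60),.072)
m(A,'core',(295,218,322,242),(5,80,30),(25,255,255),.06)
m(A,'tape',(248,238,285,265),(20,150,80),(36,255,255),.06)
m(A,'stamp',(328,188,362,212),(5,100,50),(25,255,255),.012)
m(A,'jar',(340,236,365,252),(0,0,150),(180,60,255),.085)
m(A,'glue',(165,248,186,266),(0,0,150),(180,60,255),.093)
B='scene'
m(B,'black_tray',(245,150,295,186),(0,0,0),(180,255,60),.005)
m(B,'card_tray',(245,200,290,235),(5,120,60),(22,255,255),.005)
m(B,'yellow_tray',(205,255,275,310),(24,150,80),(36,255,255),.005)
m(B,'wood_tray',(130,310,200,360),(3,120,60),(22,255,255),.005)
print(vision.camera_model('wrist'))
E
```

```text
top black_tray 36 px [310.5 169.5] centre mm [ 673.4 -119. ] size [67.3 69.2] long axis deg 179.1
top card_tray 27 px [267.7 203.6] centre mm [571.8   4.3] size [54.9 52.8] long axis deg 89.6
top yellow_tray 24 px [213.6 229.4] centre mm [497.5 162.7] size [86.7 45.8] long axis deg 82.9
top wood_tray 64 px [154.  219.8] centre mm [527.6 333.6] size [74.4 39.7] long axis deg 65.2
top ribbon 36 px [388.3 215.6] centre mm [ 531.3 -325.6] size [57.6 71.8] long axis deg 133.0
top core 32 px [308.4 229.6] centre mm [ 488.6 -105.7] size [41.4 44.5] long axis deg 179.1
top tape 21 px [264.3 251.7] centre mm [431.   14.7] size [32.1 61.8] long axis deg 97.7
top stamp 14 px [344.2 199.6] centre mm [ 579.3 -213.1] size [58.2 32.2] long axis deg 89.6
top jar 23 px [354.7 243.4] centre mm [ 448.  -228.6] size [49.5 40.5] long axis deg 89.6
top glue 33 px [172.5 257.5] centre mm [410.6 252.3] size [51.4 34.5] long axis deg 89.6
scene black_tray 35 px [268.9 167.9] centre mm [ 674.5 -122.8] size [67.8 60.7] long axis deg 42.1
scene card_tray 36 px [264.6 217.5] centre mm [571.2   2. ] size [50.1 49.4] long axis deg 79.1
scene yellow_tray 42 px [239.  281.8] centre mm [497.8 160. ] size [84.3 42.9] long axis deg 82.9
scene wood_tray 82 px [163.7 332.7] centre mm [527.9 331.4] size [75.3 36.8] long axis deg 65.5
{'mtx': array([[325.1922621 ,   0.        , 276.15038231],
       [  0.        , 325.1922621 , 211.29057818],
       [  0.        ,   0.        ,   1.        ]]), 'T': array([[ 0.34908267, -0.88662363, -0.30338067,  0.29665932],
       [-0.93708947, -0.33102346, -0.1108458 , -0.55640809],
       [-0.00214762,  0.32298918, -0.94640022,  0.37390517],
       [ 0.        ,  0.        ,  0.        ,  1.        ]])}
```

Run:
```python
import cv2
a=cv2.imread('pics/top0.png')[140:270,140:420]
b=cv2.imread('pics/scene0.png')[110:360,120:410]
cv2.imwrite('pics/topc.png',cv2.resize(a,(784,364),interpolation=2))
```

```text
(no output)
```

View pics/topc.png

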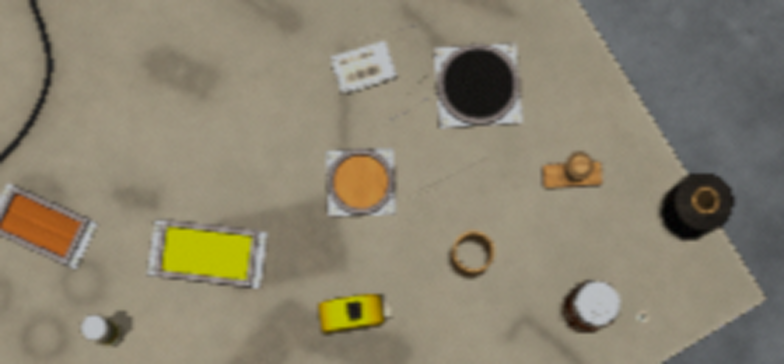

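The crop confirms the object tops: ribbon core end (392,211), core ring (308.6,230.7), stamp head (347,199.6), jar cap (353.6,248.6) and glue top (174,257). Next I locate them and move towards the ribbon.

Run:
```python
from h import *
for n,u,z in [('ribbon',(392.1,211.4),.078),('core',(308.6,230.7),.06),('stamp',(347.1,199.6),.07),('jar',(353.6,248.6),.085),('glue',(174,256.8),.093)]:
    print(n,plane('top',u,z).round(4))
p=plane('top',(392.1,211.4),.078)
go([p[0],p[1],.2],np.radians(58))
```

```text
ribbon [ 0.536  -0.3343  0.078 ]
core [ 0.4866 -0.1059  0.06  ]
stamp [ 0.5712 -0.2132  0.07  ]
jar [ 0.4342 -0.2243  0.085 ]
glue [0.4151 0.2564 0.093 ]
slide [ 38.55 -12.42   3.09] turn [ -0.1  -0.  -37.6]
```

>>> arm_command(gripper=[8.5,8.5,8.5,8.5,8.5], slide=[[5.5,-1.8,0.4],[11,-3.5,0.9],[16.5,-5.3,1.3],[22,-7.1,1.7],[27.5,-8.9,2.2]], turn=[[0,0,-7.6],[0,0,-15],[0,0,-22.6],[0,0,-30],[0,0,-37.6]])

```text
clock: 0.72
position: [0.4461, -0.4049, 0.2091]
tool_rot: [-3.141, 0.0, 1.017]
force: [0.9, -0.8, -0.1]
grip_width: 0.0853
```

Run:
```python
from h import *
print(bot.observe()['clock'])
go([.536,-.334,.2],np.radians(58))
```

```text
0.725
slide [10.76  3.92  0.91] turn [-0.   0.   0.3]
```

>>> arm_command(gripper=[8.5,8.5,8.5], slide=[[5.4,2.0,0.5],[10.7,3.9,0.9],[10.7,3.9,0.9]], turn=[[0,0,0],[0,0,0],[0,0,0]])

```text
clock: 1.1
position: [0.5378, -0.3316, 0.1994]
tool_rot: [-3.141, -0.002, 1.019]
force: [0.1, -1.7, -0.3]
grip_width: 0.0852
```

Run:
```python
from h import *
import pickle
m=vision.camera_model('wrist');o=bot.observe();im=vision.grab_frame('wrist');cv2.imwrite('pics/w1.png',im)
pickle.dump(m,open('w1.pkl','wb'));print(o['position'],o['tool_rot'])
for n,p in [('ribbon',(.536,-.334,.078)),('stamp',(.5712,-.2132,.07)),('tcp',o['position']),('jar',(.434,-.224,.085)),('black',(.674,-.121,.005)),('core',(.4866,-.1059,.06))]: print(n,pix('wrist',p,m).round(1))
```

```text
[ 0.53778075 -0.33157764  0.19943814] [-3.14065588e+00 -2.28792753e-03  1.01942527e+00]
ribbon [275.8 207.6]
stamp [235.2  64.4]
tcp [275.6 276.3]
jar [111.4 166.8]
black [281.7 -44.4]
core [103.1  31.1]
```

View pics/w1.png

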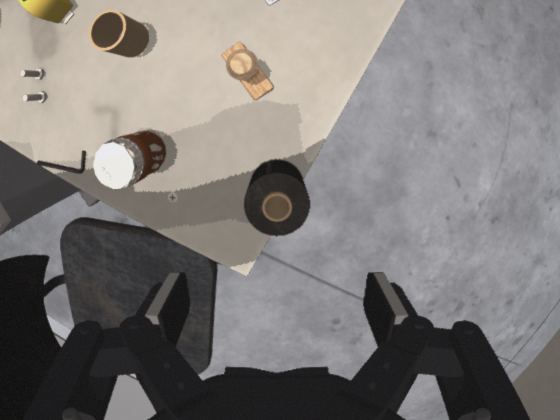

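The wrist view shows the ribbon top (277,207), where the top camera predicted it. The stamp head is at (241,64), its foot runs from (230,48) to (264,94), and the core ring is at about (116,34).

Run:
```python
from h import *
import pickle
m=pickle.load(open('w1.pkl','rb'))
for n,u,z in [('ribbon',(277,207),.078),('stamp',(241,63.5),.07),('core',(116,34),.06),('jar',(117,163),.085)]: print(n,plane('wrist',u,z,m).round(4))
hsv=cv2.cvtColor(cv2.imread('pics/w1.png'),cv2.COLOR_BGR2HSV)[38:105,215:280]
k=cv2.inRange(hsv,(5,70,110),(25,255,255));c=max(cv2.findContours(k,0,2)[0],key=cv2.contourArea)[:,0]+[215,38]
P=np.array([plane('wrist',q,.012,m)[:2]*1000 for q in c.astype(float)],np.float32);print(cv2.minAreaRect(P))
p=plane('wrist',(277,207),.078,m);go([p[0],p[1],.028],np.radians(58))
```

```text
ribbon [ 0.5372 -0.334   0.078 ]
stamp [ 0.5756 -0.2152  0.07  ]
core [ 0.4959 -0.1181  0.06  ]
jar [ 0.4409 -0.2246  0.085 ]
((574.8240966796875, -214.4420928955078), (31.04644203186035, 59.67657470703125), 2.3587570190429688)
slide [ 0.07  0.13 17.16] turn [-0.1 -0.   0.2]
```

>>> arm_command(gripper=[8.5,8.5,8.5,8.5,8.5], slide=[[0.1,0.1,5],[0.1,0.1,10],[0.1,0.1,14],[0.1,0.1,17.4],[0.1,0.1,17.4]], turn=[[0,0,0],[0,0,0],[0,0,0],[0,0,0],[0,0,0]], force=40)

```text
clock: 1.78
position: [0.5338, -0.3359, 0.0243]
tool_rot: [-3.137, 0.001, 1.012]
force: [-0.3, 0.3, 0.4]
grip_width: 0.0849
```

>>> arm_command(gripper=[5,5,5,5,5], slide=[[0,0,0],[0,0,0],[0,0,0],[0,0,0],[0,0,0]], turn=[[0,0,0],[0,0,0],[0,0,0],[0,0,0],[0,0,0]])

```text
clock: 2.4
position: [0.5365, -0.3365, 0.0281]
tool_rot: [3.139, 0.0, 1.013]
force: [-0.9, 0.3, 6.4]
grip_width: 0.0573
```

>>> arm_command(gripper=[5,5,5,5], slide=[[0,0,0],[0,0,0],[0,0,-3],[0,0,-8]], turn=[[0,0,0],[0,0,0],[0,0,0],[0,0,0]])

```text
clock: 2.9
position: [0.5353, -0.3355, 0.1072]
tool_rot: [-3.14, 0.0, 1.013]
force: [0.6, -0.7, -1.8]
grip_width: 0.0571
```

Run:
```python
from h import *
print(bot.observe()['position'])
go([.674,-.121,.11],np.radians(80))
```

```text
[ 0.53533271 -0.33553681  0.10721705]
slide [25.54  0.41 -0.28] turn [ -0.1  -0.  -22. ]
```

>>> arm_command(gripper=[5,5,5,5,5], slide=[[4,0.1,-2.5],[9,0.2,-3],[14.5,0.3,-3],[20,0.4,-3],[25.5,0.4,-3]], turn=[[0,0,-4],[0,0,-9],[0,0,-14],[0,0,-18],[0,0,-22]])

```text
clock: 3.52
position: [0.6754, -0.1203, 0.1378]
tool_rot: [3.14, 0.0, 1.399]
force: [0.8, -0.4, -2.1]
grip_width: 0.0568
```

>>> arm_command(gripper=[5,5], slide=[[0,0,0],[0,0,0]], turn=[[0,0,0],[0,0,0]])

```text
clock: 3.78
position: [0.6743, -0.1219, 0.1371]
tool_rot: [3.141, 0.001, 1.397]
force: [0.6, -1.0, -1.8]
grip_width: 0.0569
```

Run:
```python
from h import *
import pickle
m=vision.camera_model('wrist');o=bot.observe();im=vision.grab_frame('wrist');cv2.imwrite('pics/w2.png',im)
pickle.dump(m,open('w2.pkl','wb'));print(o['position'],o['tool_rot'])
cv2.imwrite('pics/t2.png',vision.grab_frame('top'));cv2.imwrite('pics/s2.png',vision.grab_frame('scene'))
print(pix('wrist',(.674,-.121,.005),m),pix('wrist',(.572,.003,.005),m))
go([.674,-.121,.035],np.radians(80))
```

```text
[ 0.674328   -0.12193556  0.13712167] [3.14084628e+00 6.56425702e-04 1.39679984e+00]
[275.17613592 199.26537338] [136.37599994  86.68314754]
slide [ 0.2  -0.04 10.18] turn [ 0.   0.  -0.1]
```

View pics/w2.png

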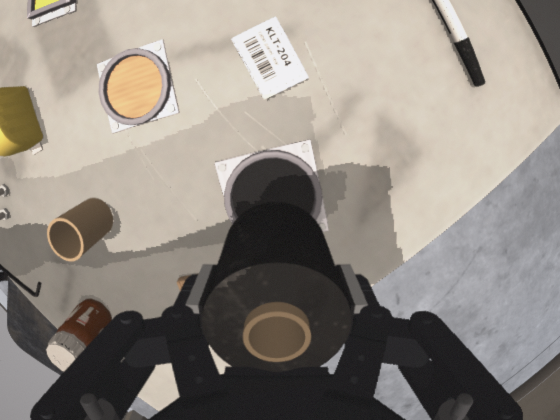

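The wrist view shows the ribbon upright in the jaws. The black tray rim spans x 223–327 with its far edge near row 150, and the card tray sits at (135,87) as predicted.

Run:
```python
from h import *
import pickle
m=pickle.load(open('w2.pkl','rb'))
for u in [(275,150),(224,190),(327,190)]:
    p=plane('wrist',u,.012,m);print(p.round(4),np.linalg.norm(p[:2]-[.674,-.121]).round(4))
for n,u,z in [('core',(67,239),.06),('core base',(92,217),.0)]:print(n,plane('wrist',u,z,m).round(4))
```

```text
[ 0.6817 -0.0769  0.012 ] 0.0448
[ 0.6325 -0.103   0.012 ] 0.0453
[ 0.7198 -0.1184  0.012 ] 0.0458
core [ 0.4935 -0.1073  0.06  ]
core base [ 0.4849 -0.1071  0.    ]
```

>>> arm_command(gripper=[5,5,5,5,5], slide=[[0.1,0,4],[0.1,0,7.5],[0.1,0,9.2],[0.1,0,9.8],[0.1,0,9.9]], turn=[[0,0,0],[0,0,0],[0,0,0],[0,0,0],[0,0,0]])

```text
clock: 4.55
position: [0.675, -0.1208, 0.0381]
tool_rot: [3.141, -0.0, 1.397]
force: [0.9, -0.2, -1.2]
grip_width: 0.0568
```

>>> arm_command(gripper=[5,5,5], slide=[[0,0,0.15],[0,0,0.3],[0,0,0.3]], turn=[[0,0,0],[0,0,0],[0,0,0]])

```text
clock: 4.92
position: [0.6746, -0.1205, 0.0345]
tool_rot: [3.141, 0.0, 1.397]
force: [0.0, -0.1, -1.5]
grip_width: 0.0572
```

>>> arm_command(gripper=[5,5,5], slide=[[0,0,0.1],[0,0,0.2],[0,0,0.2]], turn=[[0,0,0],[0,0,0],[0,0,0]])

```text
clock: 5.3
position: [0.6747, -0.1205, 0.0332]
tool_rot: [3.141, 0.0, 1.397]
force: [-4.6, 0.6, 11.4]
grip_width: 0.0569
```

>>> arm_command(gripper=[8.5,8.5,8.5,8.5], slide=[[0,0,0],[0,0,0],[0,0,0],[0,0,0]], turn=[[0,0,0],[0,0,0],[0,0,0],[0,0,0]])

```text
clock: 5.8
position: [0.6745, -0.1205, 0.0322]
tool_rot: [-3.142, -0.0, 1.397]
force: [0.1, -0.8, 1.0]
grip_width: 0.085
```

>>> arm_command(gripper=[8.5,8.5,8.5,8.5], slide=[[0,0,-3],[0,0,-8],[0,0,-13],[0,0,-13]], turn=[[0,0,0],[0,0,0],[0,0,0],[0,0,0]])

```text
clock: 6.3
position: [0.6764, -0.1208, 0.1665]
tool_rot: [3.135, -0.0, 1.397]
force: [-0.0, 1.0, 0.1]
grip_width: 0.085
```

Run:
```python
from h import *
go([.487,-.107,.16],np.radians(80))
```

```text
slide [ -1.93 -18.9    0.53] turn [ 0.4 -0.   0. ]
```

>>> arm_command(gripper=[8.5,8.5,8.5,8.5,8.5], slide=[[-0.5,-5,0],[-1,-10,0.2],[-1.5,-15,0.4],[-1.9,-18.9,0.5],[-1.9,-18.9,0.5]], turn=[[0,0,0],[0,0,0],[0,0,0],[0,0,0],[0,0,0]])

```text
clock: 6.92
position: [0.4826, -0.1068, 0.157]
tool_rot: [-3.14, 0.001, 1.397]
force: [0.3, 0.7, 0.1]
grip_width: 0.0848
```

Run:
```python
from h import *
import pickle
m=vision.camera_model('wrist');o=bot.observe();im=vision.grab_frame('wrist');cv2.imwrite('pics/w3.png',im)
pickle.dump(m,open('w3.pkl','wb'));print(o['position'],o['tool_rot'])
print(pix('wrist',(.487,-.107,.06),m),pix('wrist',(.431,.0147,.06),m))
```

```text
[ 0.48264431 -0.10680057  0.15701788] [-3.13994345e+00  7.81559177e-04  1.39654811e+00]
[281.53965722 212.52548866] [178.89956609  71.82142194]
```

View pics/w3.png

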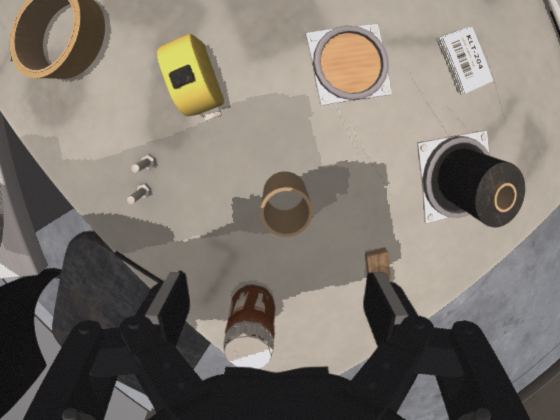

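The ribbon stands in the black tray. The core ring is centred at (286.5,211), and the stamp shows at (377,262).

Run:
```python
from h import *
import pickle
m=pickle.load(open('w3.pkl','rb'))
p=plane('wrist',(286.5,211),.06,m);print(p);go([p[0],p[1],.02],np.radians(80))
for n,u,z in [('card',(350,62),.005),('blackwound',(505,197),.078)]:print(n,plane('wrist',u,z,m).round(4))
hsv=cv2.cvtColor(cv2.imread('pics/w3.png'),cv2.COLOR_BGR2HSV)[50:105,320:385]
k=cv2.inRange(hsv,(5,90,110),(25,255,255))
c=max(cv2.findContours(cv2.inRange(cv2.cvtColor(cv2.imread('pics/w3.png'),cv2.COLOR_BGR2HSV)[20:110,300:400],(5,90,110),(25,255,255)),0,2)[0],key=cv2.contourArea)[:,0]+[300,20]
P=np.array([plane('wrist',q,.005,m)[:2]*1000 for q in c.astype(float)],np.float32);print(cv2.minEnclosingCircle(P))
```

```text
[ 0.49102306 -0.10642786  0.06      ]
slide [ 0.15  0.64 13.72] turn [-0.  0.  0.]
card [0.5695 0.0043 0.005 ]
blackwound [ 0.6788 -0.1203  0.078 ]
((570.0595703125, 4.111217975616455), 28.347700119018555)
```

>>> arm_command(gripper=[8.5,8.5,8.5,8.5,8.5], slide=[[0.1,0.5,4],[0.1,0.5,9],[0.1,0.5,12.5],[0.1,0.5,13.9],[0.1,0.5,13.9]], turn=[[0,0,0],[0,0,0],[0,0,0],[0,0,0],[0,0,0]], force=20)

```text
clock: 7.6
position: [0.4904, -0.1062, 0.0179]
tool_rot: [-3.141, -0.0, 1.397]
force: [-0.8, -0.0, 0.6]
grip_width: 0.0852
```

>>> arm_command(gripper=[3,3,3,3,3], slide=[[0,0,0],[0,0,0],[0,0,0],[0,0,0],[0,0,0]], turn=[[0,0,0],[0,0,0],[0,0,0],[0,0,0],[0,0,0]])

```text
clock: 8.22
position: [0.4908, -0.1067, 0.0192]
tool_rot: [3.14, 0.0, 1.397]
force: [-0.8, 0.3, 9.7]
grip_width: 0.0408
```

>>> arm_command(gripper=[3,3], slide=[[0,0,0],[0,0,0]], turn=[[0,0,0],[0,0,0]])

```text
clock: 8.48
position: [0.4908, -0.1066, 0.0192]
tool_rot: [3.14, 0.0, 1.397]
force: [-1.5, -0.1, 10.1]
grip_width: 0.0407
```

>>> arm_command(gripper=[3,3,3,3], slide=[[0,0,-2],[0,0,-5],[0,0,-8],[0,0,-8]], turn=[[0,0,0],[0,0,0],[0,0,0],[0,0,0]])

```text
clock: 8.98
position: [0.4913, -0.1068, 0.1005]
tool_rot: [3.138, 0.0, 1.397]
force: [-0.3, -0.2, 0.5]
grip_width: 0.041
```

Run:
```python
from h import *
go([.5712,.0035,.11],np.radians(80))
```

```text
slide [12.25  5.96 -0.93] turn [0.2 0.  0. ]
```

>>> arm_command(gripper=[3,3,3,3,3], slide=[[4,2,-0.5],[8,4,-0.5],[12.2,5.9,-0.5],[12.2,5.9,-0.5],[12.2,5.9,-0.5]], turn=[[0,0,0],[0,0,0],[0,0,0],[0,0,0],[0,0,0]])

```text
clock: 9.6
position: [0.5688, 0.0032, 0.1027]
tool_rot: [-3.141, 0.001, 1.397]
force: [0.0, -0.4, -0.6]
grip_width: 0.041
```

Run:
```python
from h import *
import pickle
m=vision.camera_model('wrist');o=bot.observe();im=vision.grab_frame('wrist');cv2.imwrite('pics/w4.png',im)
pickle.dump(m,open('w4.pkl','wb'));print(o['position'],o['tool_rot'])
print(pix('wrist',(.571,.0035,.005),m),pix('wrist',(.431,.0147,.06),m))
go([.571,.0035,.029],np.radians(80))
```

```text
[0.56882159 0.00316135 0.1026976 ] [-3.14059450e+00  6.20072716e-04  1.39707367e+00]
[278.52953528 212.0739589 ] [ 85.87721901 253.69525053]
slide [0.13 0.21 7.38] turn [-0.  0. -0.]
```

View pics/w4.png

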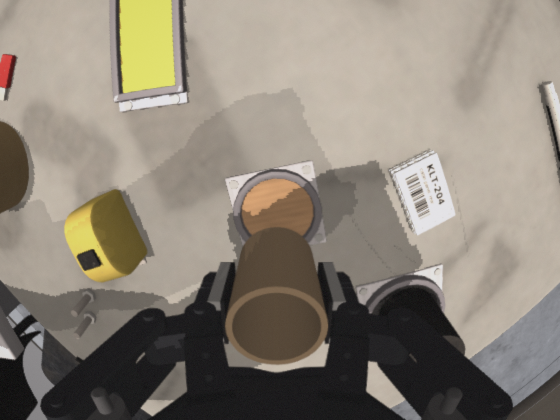

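The core is upright in the jaws. The card tray rim spans x 233–322, centred on the predicted 278. Lowering.

>>> arm_command(gripper=[3,3,3,3,3], slide=[[0.1,0.1,3],[0.1,0.1,5.5],[0.1,0.1,7],[0.1,0.1,7.3],[0.1,0.1,7.4]], turn=[[0,0,0],[0,0,0],[0,0,0],[0,0,0],[0,0,0]])

```text
clock: 10.28
position: [0.5708, 0.0042, 0.0298]
tool_rot: [3.141, -0.0, 1.397]
force: [-0.0, -0.3, -0.6]
grip_width: 0.0404
```

>>> arm_command(gripper=[3,3,3], slide=[[0,0,0.15],[0,0,0.3],[0,0,0.3]], turn=[[0,0,0],[0,0,0],[0,0,0]])

```text
clock: 10.65
position: [0.5706, 0.0043, 0.0264]
tool_rot: [3.141, -0.0, 1.397]
force: [-0.0, -0.4, 0.0]
grip_width: 0.0404
```

>>> arm_command(gripper=[3,3,3,3], slide=[[0,0,0.1],[0,0,0.2],[0,0,0.25],[0,0,0.25]], turn=[[0,0,0],[0,0,0],[0,0,0],[0,0,0]])

```text
clock: 11.15
position: [0.5706, 0.0044, 0.0242]
tool_rot: [3.141, 0.0, 1.397]
force: [-3.1, 0.2, 10.7]
grip_width: 0.0407
```

>>> arm_command(gripper=[8.5,8.5,8.5,8.5], slide=[[0,0,0],[0,0,0],[0,0,0],[0,0,0]], turn=[[0,0,0],[0,0,0],[0,0,0],[0,0,0]])

```text
clock: 11.65
position: [0.5705, 0.0043, 0.0238]
tool_rot: [-3.142, -0.0, 1.397]
force: [0.4, -0.8, -0.7]
grip_width: 0.0848
```

>>> arm_command(gripper=[8.5,8.5,8.5,8.5], slide=[[0,0,-3],[0,0,-8],[0,0,-13],[0,0,-13]], turn=[[0,0,0],[0,0,0],[0,0,0],[0,0,0]])

```text
clock: 12.15
position: [0.5723, 0.0044, 0.1574]
tool_rot: [3.136, -0.001, 1.397]
force: [-0.3, -0.4, -0.3]
grip_width: 0.085
```

Run:
```python
from h import *
go([.431,.015,.16],np.radians(97))
```

```text
slide [ -1.4  -14.1   -0.34] turn [  0.3  -0.  -17. ]
```

>>> arm_command(gripper=[8.5,8.5,8.5,8.5,8.5], slide=[[-0.5,-5,0],[-1,-10,0],[-1.4,-14,0],[-1.4,-14,0],[-1.4,-14,0]], turn=[[0,0,-5.5],[0,0,-11],[0,0,-17],[0,0,-17],[0,0,-17]])

```text
clock: 12.78
position: [0.4307, 0.0147, 0.1537]
tool_rot: [3.141, -0.0, 1.693]
force: [0.2, -0.3, -0.4]
grip_width: 0.0851
```

Run:
```python
from h import *
import pickle
m=vision.camera_model('wrist');o=bot.observe();im=vision.grab_frame('wrist');cv2.imwrite('pics/w5.png',im)
pickle.dump(m,open('w5.pkl','wb'));print(o['position'],o['tool_rot'])
print(pix('wrist',(.431,.0147,.064),m),pix('wrist',(.571,.0035,.065),m))
```

```text
[0.43067245 0.01471471 0.1537375 ] [ 3.14126738e+00 -9.95001644e-05  1.69286710e+00]
[276.00838371 216.38321993] [436.16384344 247.17687172]
```

View pics/w5.png

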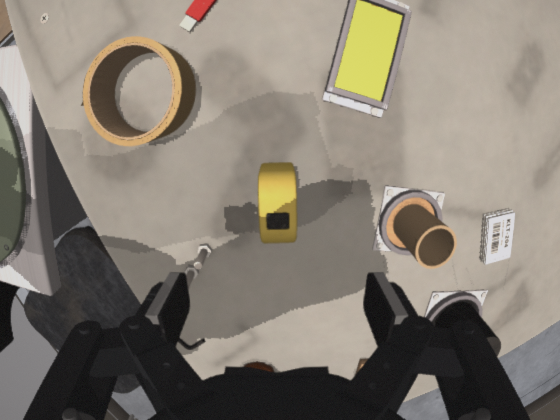

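The core stands in its tray. The tape measure is at (278,215), lined up with the jaws within about 1°. Grasping.

>>> arm_command(gripper=[8.5,8.5,8.5,8.5,8.5], slide=[[0,0.1,4],[0,0.1,9],[0,0.1,12.5],[0,0.1,13.6],[0,0.1,13.6]], turn=[[0,0,0],[0,0,0],[0,0,0],[0,0,0],[0,0,0]], force=45)

```text
clock: 13.45
position: [0.4314, 0.0151, 0.0177]
tool_rot: [-3.141, 0.0, 1.694]
force: [0.1, -0.6, -0.4]
grip_width: 0.0853
```

>>> arm_command(gripper=[2,2,2,2,2], slide=[[0,0,0],[0,0,0],[0,0,0],[0,0,0],[0,0,0]], turn=[[0,0,0],[0,0,0],[0,0,0],[0,0,0],[0,0,0]])

```text
clock: 14.08
position: [0.4317, 0.0148, 0.0185]
tool_rot: [3.14, 0.0, 1.693]
force: [-1.9, -1.5, 15.0]
grip_width: 0.0296
```

>>> arm_command(gripper=[2,2,2], slide=[[0,0,0],[0,0,0],[0,0,0]], turn=[[0,0,0],[0,0,0],[0,0,0]])

```text
clock: 14.45
position: [0.4317, 0.0148, 0.0185]
tool_rot: [3.14, 0.0, 1.693]
force: [-1.7, -0.1, 13.6]
grip_width: 0.0295
```

>>> arm_command(gripper=[2,2,2,2], slide=[[0,0,-2],[0,0,-5],[0,0,-8],[0,0,-8]], turn=[[0,0,0],[0,0,0],[0,0,0],[0,0,0]])

```text
clock: 14.95
position: [0.4322, 0.0147, 0.0994]
tool_rot: [3.138, 0.0, 1.693]
force: [0.5, 0.2, -3.6]
grip_width: 0.0294
```

Run:
```python
from h import *
go([.4977,.162,.1],np.radians(83))
```

```text
slide [13.83  8.29 -0.03] turn [ 0.2 -0.  14. ]
```

>>> arm_command(gripper=[2,2,2,2,2], slide=[[4,2.4,0],[8,4.8,0],[11,6.6,0],[13.8,8.3,0],[13.8,8.3,0]], turn=[[0,0,4],[0,0,8],[0,0,11],[0,0,14],[0,0,14]])

```text
clock: 15.58
position: [0.4967, 0.1643, 0.0967]
tool_rot: [-3.141, -0.001, 1.452]
force: [-0.9, 0.3, -3.6]
grip_width: 0.0293
```

Run:
```python
from h import *
import pickle
m=vision.camera_model('wrist');o=bot.observe();im=vision.grab_frame('wrist');cv2.imwrite('pics/w6.png',im)
pickle.dump(m,open('w6.pkl','wb'));print(o['position'],o['tool_rot'])
print(pix('wrist',(.4977,.1615,.005),m),pix('wrist',(.528,.332,.005),m))
hsv=cv2.cvtColor(im,cv2.COLOR_BGR2HSV)
go([.4977,.162,.022],np.radians(83))
```

```text
[0.49665919 0.16429169 0.09674621] [-3.14103067e+00 -5.72438142e-04  1.45163556e+00]
[277.57589205 218.88305239] [291.42889266 -10.30437555]
slide [-0.03  0.17  7.47] turn [-0.1  0.   0.1]
```

View pics/w6.png

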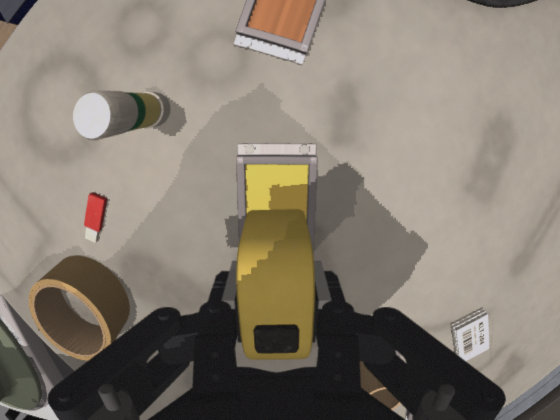

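Run:
```python
from h import *
import pickle
m=pickle.load(open('w6.pkl','rb'));c=np.array([.4977,.1615]);a=np.array([np.cos(1.452),np.sin(1.452)])
for n,u,z in [('pocket far',(277,165),.005),('rim far inner',(277,162),.012),('plate far',(277,144),.005),('tape far',(275,211),.08),('tape far',(275,211),.11),('tape far',(275,211),.13),('tape near',(275,357),.10),('tape near',(275,357),.13)]:
    p=plane('wrist',u,z,m);print(n,p.round(4),'along from tray centre',((p[:2]-c)@a*1000).round(1))
```

```text
pocket far [0.5022 0.2032 0.005 ] along from tray centre 42.0
rim far inner [0.5026 0.2067 0.012 ] along from tray centre 45.5
plate far [0.5041 0.2187 0.005 ] along from tray centre 57.5
tape far [0.4999 0.1932 0.08  ] along from tray centre 31.8
tape far [0.5012 0.2033 0.11  ] along from tray centre 41.9
tape far [0.5021 0.21   0.13  ] along from tray centre 48.7
tape near [0.49   0.1108 0.1   ] along from tray centre -51.2
tape near [0.4936 0.14   0.13  ] along from tray centre -21.8
```

The tape measure is parallel to the yellow tray and centred across it (pocket x 245–309). The far plate edge confirms the tray position. Lowering.

>>> arm_command(gripper=[2,2,2,2,2], slide=[[0.2,0.1,3],[0.2,0.1,5.5],[0.2,0.1,6.7],[0.2,0.1,7],[0.2,0.1,7.1]], turn=[[0,0,0],[0,0,0],[0,0,0],[0,0,0],[0,0,0]])

```text
clock: 16.25
position: [0.4982, 0.1638, 0.0272]
tool_rot: [3.141, -0.0, 1.449]
force: [-0.0, -0.1, -2.8]
grip_width: 0.0295
```

>>> arm_command(gripper=[2,2,2], slide=[[0,0,0.1],[0,0,0.2],[0,0,0.2]], turn=[[0,0,0],[0,0,0],[0,0,0]])

```text
clock: 16.62
position: [0.498, 0.1639, 0.025]
tool_rot: [3.141, -0.0, 1.449]
force: [-0.6, -0.5, -2.8]
grip_width: 0.0299
```

>>> arm_command(gripper=[2,2,2,2], slide=[[0,0,0.1],[0,0,0.2],[0,0,0.25],[0,0,0.25]], turn=[[0,0,0],[0,0,0],[0,0,0],[0,0,0]])

```text
clock: 17.12
position: [0.4981, 0.1639, 0.0235]
tool_rot: [3.141, 0.0, 1.449]
force: [-7.7, -4.1, 29.5]
grip_width: 0.0294
```

>>> arm_command(gripper=[2,8.5,8.5,8.5,8.5], slide=[[0,0,-0.15],[0,0,-0.15],[0,0,-0.15],[0,0,-0.15],[0,0,-0.15]], turn=[[0,0,0],[0,0,0],[0,0,0],[0,0,0],[0,0,0]])

```text
clock: 17.75
position: [0.4979, 0.1639, 0.0237]
tool_rot: [-3.142, -0.0, 1.449]
force: [-0.0, -0.3, 0.2]
grip_width: 0.0852
```

>>> arm_command(gripper=[8.5,8.5,8.5,8.5], slide=[[0,0,-3],[0,0,-8],[0,0,-14],[0,0,-14]], turn=[[0,0,0],[0,0,0],[0,0,0],[0,0,0]])

```text
clock: 18.25
position: [0.4998, 0.1645, 0.1677]
tool_rot: [3.136, -0.003, 1.449]
force: [0.4, -0.4, 0.0]
grip_width: 0.0849
```

Run:
```python
from h import *
o=bot.observe();print(o['qpos'].round(2) if hasattr(o['qpos'],'round') else o['qpos'])
cv2.imwrite('pics/wt.png',vision.grab_frame('wrist'))
go([.5735,-.2145,.16],np.radians(90))
```

```text
[-0.12  0.47 -0.42  1.91  0.26  0.8  -0.8 ]
slide [-36.66  12.02   0.54] turn [ 0.2 -0.1 -7. ]
```

View pics/wt.png

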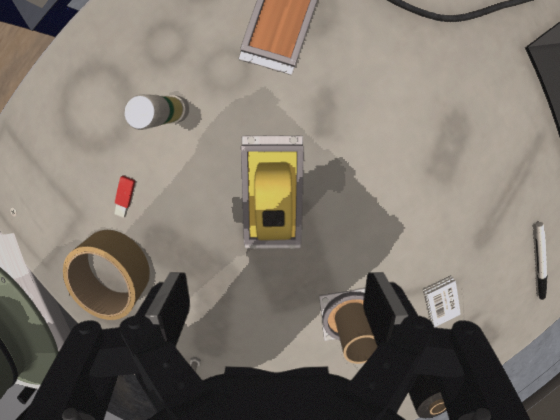

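The tape measure sits in the yellow pocket at (273,195). Moving on to the stamp.

>>> arm_command(gripper=[8.5,8.5,8.5,8.5,8.5], slide=[[-5.5,1.8,0],[-11,3.6,0],[-16.5,5.4,0],[-22,7.2,0],[-27.5,9,0]], turn=[[0,0,-2],[0,0,-4],[0,0,-6],[0,0,-7],[0,0,-7]])

```text
clock: 18.92
position: [0.5535, -0.1219, 0.1625]
tool_rot: [-3.14, -0.0, 1.572]
force: [1.8, 0.7, 1.0]
grip_width: 0.0852
```

Run:
```python
from h import *
go([.5735,-.2145,.16],np.radians(90))
```

```text
slide [-9.27  1.99  0.24] turn [-0.1 -0.   0.1]
```

>>> arm_command(gripper=[8.5,8.5,8.5,8.5], slide=[[-5,1.1,0.1],[-9.3,2,0.2],[-9.3,2,0.2],[-9.3,2,0.2]], turn=[[0,0,0],[0,0,0],[0,0,0],[0,0,0]])

```text
clock: 19.42
position: [0.5735, -0.2122, 0.1606]
tool_rot: [-3.14, -0.001, 1.572]
force: [0.1, 1.1, 0.7]
grip_width: 0.0851
```

Run:
```python
from h import *
import pickle
m=vision.camera_model('wrist');o=bot.observe();im=vision.grab_frame('wrist');cv2.imwrite('pics/w7.png',im)
pickle.dump(m,open('w7.pkl','wb'));print(o['position'],o['tool_rot'])
print(pix('wrist',(.5745,-.215,.07),m))
```

```text
[ 0.57351676 -0.21215613  0.16058684] [-3.13992450e+00 -1.09012347e-03  1.57192692e+00]
[277.18915181 219.6182511 ]
```

View pics/w7.png

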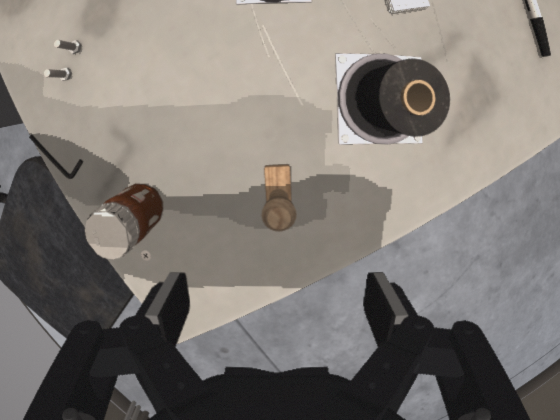

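The stamp head is at (279,216). The foot's far end spans x 265–291 with vertical edges, so the foot lies along the tool x axis.

Run:
```python
from h import *
import pickle
m=pickle.load(open('w7.pkl','rb'))
p=plane('wrist',(279,216),.07,m);print(p);print(plane('wrist',(278,165),.012,m))
for u in [(265,165),(264.5,190),(291,165),(292,190)]:print(plane('wrist',u,.012,m).round(4))
go([p[0],p[1],.03],np.radians(90))
```

```text
[ 0.57587551 -0.21205682  0.07      ]
[ 0.57522725 -0.18344819  0.012     ]
[ 0.5634 -0.1834  0.012 ]
[ 0.5627 -0.2071  0.012 ]
[ 0.5871 -0.1834  0.012 ]
[ 0.5883 -0.207   0.012 ]
slide [-0.05  0.23 13.1 ] turn [-0.1 -0.1  0.1]
```

>>> arm_command(gripper=[8.5,8.5,8.5,8.5,8.5], slide=[[-0.1,0.2,4],[-0.1,0.2,9],[-0.1,0.2,12],[-0.1,0.2,13],[-0.1,0.2,13]], turn=[[0,0,0],[0,0,0],[0,0,0],[0,0,0],[0,0,0]], force=35)

```text
clock: 20.1
position: [0.5762, -0.2132, 0.032]
tool_rot: [-3.141, -0.0, 1.572]
force: [0.6, -0.7, -0.1]
grip_width: 0.0847
```

>>> arm_command(gripper=[2,2,2,2,2], slide=[[0,0,0],[0,0,0],[0,0,0],[0,0,0],[0,0,0]], turn=[[0,0,0],[0,0,0],[0,0,0],[0,0,0],[0,0,0]])

```text
clock: 20.72
position: [0.5764, -0.2142, 0.0324]
tool_rot: [3.141, 0.0, 1.571]
force: [-0.2, 0.2, 7.7]
grip_width: 0.0245
```

>>> arm_command(gripper=[2,2,2], slide=[[0,0,0],[0,0,0],[0,0,0]], turn=[[0,0,0],[0,0,0],[0,0,0]])

```text
clock: 21.1
position: [0.5764, -0.2141, 0.0324]
tool_rot: [3.141, 0.0, 1.571]
force: [-0.8, 0.0, 7.2]
grip_width: 0.0245
```

>>> arm_command(gripper=[2,2,2,2], slide=[[0,0,-2],[0,0,-6],[0,0,-12],[0,0,-12]], turn=[[0,0,0],[0,0,0],[0,0,0],[0,0,0]])

```text
clock: 21.6
position: [0.5782, -0.2146, 0.1575]
tool_rot: [3.134, 0.002, 1.571]
force: [-0.5, 0.1, -1.0]
grip_width: 0.0247
```

Run:
```python
from h import *
go([.5277,.3325,.15],np.radians(65.3))
```

```text
slide [54.71 -5.03  0.59] turn [ 0.4  0.  24.7]
```

>>> arm_command(gripper=[2,2,2,2,2], slide=[[4.5,-1.5,0],[10,-3.5,0],[15.5,-5.5,0],[21,-7,0],[26.5,-8,0]], turn=[[0,0,3],[0,0,6],[0,0,10],[0,0,13],[0,0,16]])

```text
clock: 22.22
position: [0.495, 0.0525, 0.1526]
tool_rot: [3.141, -0.0, 1.29]
force: [0.9, 0.7, -0.0]
grip_width: 0.0246
```

Run:
```python
from h import *
print(bot.observe()['position'])
go([.49,.17,.15],np.radians(68))
go([.5277,.3325,.13],np.radians(65.3))
```

```text
[0.49498033 0.05245045 0.15258529]
slide [11.16 -3.73  0.26] turn [ 0.  -0.   5.9]
slide [27.82 -4.61  2.26] turn [ 0.  -0.   8.6]
```

>>> arm_command(gripper=[2,2,2,2,2], slide=[[5.5,-1.9,0],[11,-3.7,0],[16.5,-4.2,0.2],[22,-4.5,0.5],[27.8,-4.6,1]], turn=[[0,0,3],[0,0,5],[0,0,7],[0,0,8.6],[0,0,8.6]])

```text
clock: 22.85
position: [0.5282, 0.3326, 0.1426]
tool_rot: [3.141, -0.0, 1.142]
force: [0.4, 0.4, -0.7]
grip_width: 0.0244
```

>>> arm_command(gripper=[2,2,2], slide=[[0,0,1],[0,0,2],[0,0,2]], turn=[[0,0,0],[0,0,0],[0,0,0]])

```text
clock: 23.22
position: [0.5278, 0.3294, 0.1214]
tool_rot: [-3.141, 0.002, 1.141]
force: [0.7, 0.3, -1.2]
grip_width: 0.0245
```

Run:
```python
from h import *
import pickle
m=vision.camera_model('wrist');o=bot.observe();im=vision.grab_frame('wrist');cv2.imwrite('pics/w8.png',im)
pickle.dump(m,open('w8.pkl','wb'));print(o['position'],o['tool_rot'])
print(pix('wrist',(.5277,.3325,.005),m))
go([.5277,.3325,.04],np.radians(65.3))
```

```text
[0.5278357  0.32938954 0.12135331] [-3.14119612e+00  1.55808690e-03  1.14097291e+00]
[274.28917695 202.45985198]
slide [ 0.24 -0.16  8.19] turn [-0.   0.   0.1]
```

View pics/w8.png

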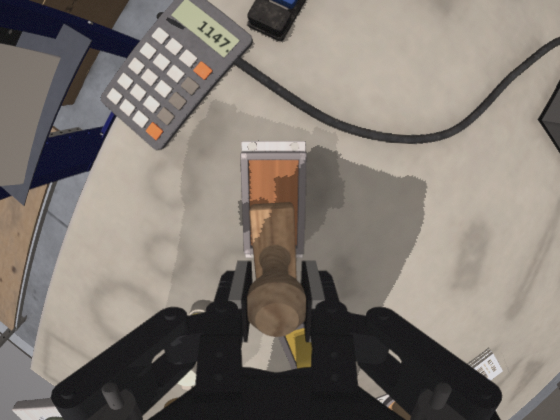

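The stamp is over the wood tray: foot end x 250–297, pocket x 249–299, foot rotated about 2°. The glue stick is clear of the jaws.

Run:
```python
from h import *
import pickle
m=pickle.load(open('w8.pkl','rb'));c=np.array([.5277,.3325]);a=np.array([np.cos(1.1397),np.sin(1.1397)]);b=np.array([a[1],-a[0]])
zb=.1213-.0324
for n,u,z in [('plate far',(273,142),.005),('pocket far',(274,159),.005),('foot far L',(250,210),zb+.012),('foot far R',(297,206),zb+.012),('pocketL',(249,170),.012),('pocketR',(299,170),.012)]:
    p=plane('wrist',u,z,m);print(n,'along, across',((p[:2]-c)@a*1000).round(1),((p[:2]-c)@b*1000).round(1))
```

```text
plate far along, across 50.6 -1.0
pocket far along, across 36.7 -0.2
foot far L along, across 25.7 -12.2
foot far R along, across 28.0 12.7
pocketL along, across 29.1 -20.0
pocketR along, across 29.2 19.6
```

>>> arm_command(gripper=[2,2,2,2,2], slide=[[0.1,0,3],[0.1,0,6],[0.1,0,7.4],[0.1,0,7.9],[0.1,0,8]], turn=[[0,0,3],[0,0,3],[0,0,3],[0,0,3],[0,0,3]])

```text
clock: 23.9
position: [0.5288, 0.3319, 0.0425]
tool_rot: [3.141, -0.001, 1.09]
force: [1.4, 0.4, 0.0]
grip_width: 0.0247
```

>>> arm_command(gripper=[2,2,2], slide=[[0,0,0.1],[0,0,0.2],[0,0,0.2]], turn=[[0,0,0],[0,0,0],[0,0,0]])

```text
clock: 24.28
position: [0.5285, 0.3318, 0.04]
tool_rot: [3.141, -0.0, 1.09]
force: [0.5, -0.5, -0.5]
grip_width: 0.0246
```

>>> arm_command(gripper=[2,2,2,2], slide=[[0,0,0.1],[0,0,0.2],[0,0,0.25],[0,0,0.25]], turn=[[0,0,0],[0,0,0],[0,0,0],[0,0,0]])

```text
clock: 24.78
position: [0.5285, 0.332, 0.0375]
tool_rot: [3.142, -0.0, 1.09]
force: [-0.7, -0.4, 4.7]
grip_width: 0.0246
```

>>> arm_command(gripper=[8.5,8.5,8.5,8.5,8.5], slide=[[0,0,0.05],[0,0,0.05],[0,0,0.05],[0,0,0.05],[0,0,0.05]], turn=[[0,0,0],[0,0,0],[0,0,0],[0,0,0],[0,0,0]])

```text
clock: 25.4
position: [0.5284, 0.3318, 0.0368]
tool_rot: [-3.142, 0.0, 1.09]
force: [-0.0, -0.5, 0.3]
grip_width: 0.0847
```

>>> arm_command(gripper=[8.5,8.5,8.5,8.5], slide=[[0,0,-3],[0,0,-8],[0,0,-14],[0,0,-14]], turn=[[0,0,0],[0,0,0],[0,0,0],[0,0,0]])

```text
clock: 25.9
position: [0.5302, 0.333, 0.1815]
tool_rot: [3.138, -0.006, 1.089]
force: [-0.2, 0.5, -0.3]
grip_width: 0.0853
```

Run:
```python
from h import *
o=bot.observe();print(o['clock'],o['position'],o['force'])
w=vision.grab_frame('wrist')[100:400,150:400];s=vision.grab_frame('scene')[110:370,100:410];t=vision.grab_frame('top')[140:280,120:420]
cv2.imwrite('pics/full_s.png',s)
a=cv2.resize(s,(465,390),interpolation=2);b=cv2.resize(w,(325,390),interpolation=2);top=np.hstack([a,b])
c=cv2.resize(t,(450,210),interpolation=2);c=np.hstack([c,np.zeros((210,top.shape[1]-450,3),np.uint8)])
cv2.imwrite('pics/chk.png',np.vstack([top,c]))
```

```text
25.9 [0.53016448 0.33301278 0.18146725] [-0.23735963  0.5043882  -0.25432447]
```

View pics/chk.png

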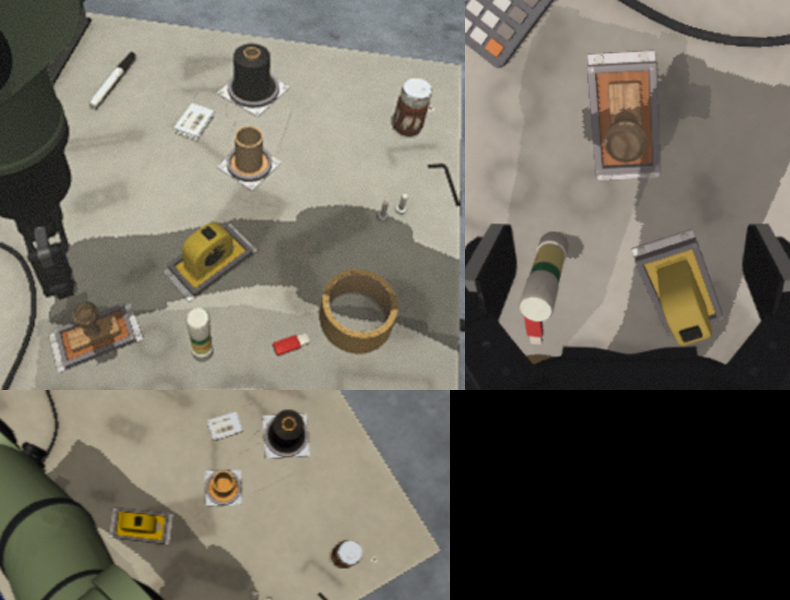

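All four objects stand in their trays, and the jar and glue stick are upright. One closer look at the ends of the tape measure and stamp.

Run:
```python
from h import *
s=vision.grab_frame('scene')[240:350,125:280]
w=vision.grab_frame('wrist')[130:250,200:310]
cv2.imwrite('pics/z.png',np.hstack([cv2.resize(s,(564,400),interpolation=2),cv2.resize(w,(236,400),interpolation=2)]))
t=vision.grab_frame('top')
for n,uv0 in [('jar',(353.6,248.6))]:
    d=cv2.absdiff(t[236:262,340:366],cv2.imread('pics/top0.png')[236:262,340:366]);print(n,d.mean())
a=cv2.imread('pics/scene0.png')
b=vision.grab_frame('scene')
for n,(x0,y0,x1,y1) in {'glue':(222,314,245,352),'jar':(360,160,390,202)}.items():
    r=cv2.matchTemplate(b[y0-10:y1+10,x0-10:x1+10],a[y0:y1,x0:x1],cv2.TM_CCOEFF_NORMED);print(n,cv2.minMaxLoc(r)[1],cv2.minMaxLoc(r)[3],'(10,10)=unmoved')
```

```text
jar 14.438856015779093
glue 0.9773648381233215 (10, 10) (10,10)=unmoved
jar 0.9966398477554321 (10, 10) (10,10)=unmoved
```

View pics/z.png

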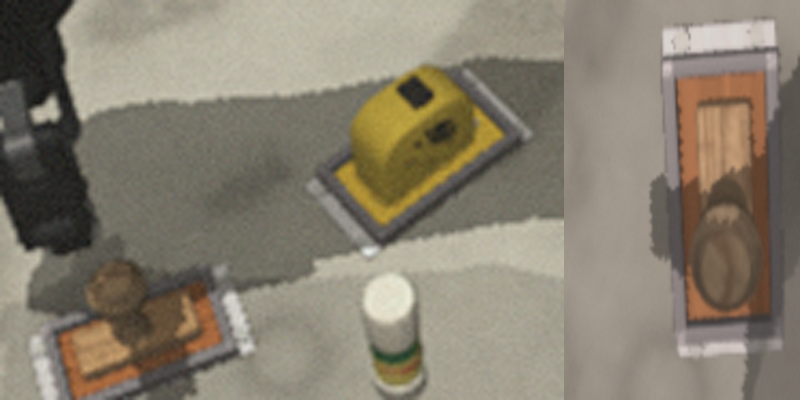

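The zoom shows the tape measure and stamp flat inside their pockets with floor visible around them. The jar and glue stick are unmoved. Handing in.

```bash
python3 -c "
from workcell import job_done
print(job_done())"
```

```text
the job is handed in; nothing more can be done
None
```

All four things are in their matching trays, placed in the order ribbon, core, tape measure, stamp. I lowered each one slowly until the wrist force showed contact, then let go. The job was handed in at about 26 s with the arm clear; no verdict is reported.

- **Placement:** the last pictures from the scene, wrist and top cameras show each item standing upright in its pocket. Close up, the tape measure and stamp sit flat with floor visible around them. The tape's tongue end was not seen clearly.
- **Jar and glue stick:** a template match in the scene camera put both exactly where they began. A raw pixel comparison of the jar in the top camera did show a difference (mean 14), which I put down to the arm's shadow and lighting.
- **Forces:** the highest contact force I read was about 30 N, when the tape measure touched down. The others were about 11 N or less.

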